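Set a microscope's lamp attenuator to its third click by feel

TASK

Set the microscope lamp's attenuator by feel: with your fingertips push the lever on top of the grey box between the stand and the lamp house back against its closed stop, at the end of the slot nearest the robot, then push it the other way, counting clicks, and leave it resting in the third click. Never let it run on towards the fourth, as more light would bleach the specimen. Only push the lever, gently and without pinching it, leave the bottle, canister and slide box where they stand, and finish clear of everything.

Things in the scene. Friction and masses are not known exactly. Their poses are not given: they have to be found in the camera images.
- attenuator (a joint): Lever travel in m: 0 at the hard closed stop (slot end nearest the robot), 0.060 at the far end. A sprung roller clicks into notches 12 mm apart: first click 0.012, second 0.024, third 0.036. Starts in the first or second. Leaving a notch takes about 5 to 6 N, falling to nothing half-way to the next, where it snaps ahead of the finger; then nothing is felt until the finger catches up some 5 mm on.
- slot_mid (a point): Middle of the lever's slot, on the aluminium top plate (112 x 52 mm, 125 mm above the bench) of the grey attenuator box. x axis along the slot, away from the closed stop and the robot (within 0.4 rad of straight ahead), y towards the microscope's stand, z up. The lever is at x = joint value - 30 mm, y = 0. A steel stop block 3 mm high lies on the plate at the closed end, x = -47 to -52 mm.
- microscope: The fixed, white microscope with its attenuator box and lamp house in a row behind its stand. Origin on the bench under slot_mid, same axes. Attenuator box 116 x 56 mm, top at 125 mm. Along y, the lamp house (106 mm wide, 140 mm high) begins at -60 mm and the stand's column (88 mm wide, 335 mm high) at +105 mm; stage, head and eyepieces lie beyond it, up to 430 mm high.
- lever: The upright lever: a ribbed black grip 10 mm thick along the slot, 18 mm wide across it and 22 mm high on a thin steel stem. Origin on its axis, level with the top plate; the grip spans 14 to 36 mm above the plate. Same axes as slot_mid. It breaks above 30 N.
- lever_grip (a point): Centre of the lever's black grip, 25 mm above the top plate, 150 mm above the bench.
- oil_bottle: Bystander: small amber bottle with a black cap, diameter 30 mm, 62 mm high, standing on the bench beyond the attenuator box; origin at its underside.
- canister: Bystander: grey objective canister, diameter 39 mm, 70 mm high, standing on the bench on the robot's side of the attenuator box; origin at its underside.
- slide_box: Bystander: white slide box 84 x 34 x 30 mm, lying on the bench beyond the attenuator box; origin at its underside.

How it is judged:
On the way:
1. the lever is pushed back against its closed stop (value of joint attenuator below 0.002 m), for 0.2 s.
At the end, for the whole second after the job is handed in: After having been against the closed stop, the lever rests in the third click from it (36 mm from the stop, within 2.5 mm), not moving (value of joint attenuator between 0.0335 and 0.0385 m and velocity of joint attenuator between -0.005 and 0.005 m/s); the robot touches nothing.
It fails at once if the lever is pushed past the third click towards the fourth (more than 43.5 mm from the stop) (value of joint attenuator above 0.0435 m).
It fails at once if the lever is pinched or rammed: more than 30 N from the fingers (contact force between the fingers and lever above 30 N).
It fails at once if the oil bottle, the canister or the slide box is moved or lifted (over 15 mm) (distance of any of oil_bottle, canister, slide_box from where it was at the start of the episode above 0.015 m).
It also fails if it takes over 72 s, if anything falls off the work surface, if the arm or the gripper's body presses on something with over 40 N, if the wrist force passes 120 N, or if a joint passes its speed limit or range.

ROBOT

A 6-joint arm with a two-finger parallel gripper is mounted at the origin on the work surface. World frame = base frame: x ahead of the robot, y to its left, z up, the work surface at z = 0. Lengths are in m, angles in rad, forces in N, time in s.
With the tool pointing down it reaches from about 0.225 to 0.875 m from the base axis. Payload 3.4 kg.
Tool frame: the origin (TCP) lies on the centre line of the jaws, within the pads' length; the fingertips stand 19 mm ahead of it and the grasp point (between the pads) is the TCP (nose_length is the distance from the TCP to the fingertips, in m); z points along the fingers, y is the direction in which the jaws open and shut (so a half turn about z gives the same grasp; the last joint's range is limited). The gripper opens to 85 mm and grips with 20 to 120 N. Pads are 22 mm wide; open, the fingers measure 114 mm over their backs; the gripper's body (76 mm by 85 mm) begins 54 mm behind the grasp point. The pads swing forward as they close: fully open they stand 13 mm farther back than shut.
Start: joints at [0.99, 0.276, 1.505, -0, 1.361, -0.121], TCP at [0.255, 0.515, 0.25] pointing down, gripper open.
Joint ranges: [-2.89, 2.89], [-0.75, 2.08], [0.22, 2.7], [-1.18, 4.32], [0.11, 2.71], [-2.7, 2.7]. Speed limits (rad/s): [2.57, 2.57, 3.14, 3.14, 3.14, 3.14].

INTERFACE

Orientations are given as a unit quaternion [w, x, y, z].
In Python, from rig import * gives the robot as it stands.
- The arm moves only by the shell command python3 -m jog 'ROWS' [OPENING] [FORCE]. ROWS is JSON, one flat list of numbers, 6 for each row, row after row: the shift along the tool's x, y, z in mm, then the turn, a rotation vector about the tool's x, y, z in degrees. In form: [tx, ty, tz, wx, wy, wz, tx, ty, tz, wx, wy, wz, ...]. A call has 1 to 10 rows; each row is the pose to reach, as a shift and turn from the pose commanded when the call began, along the tool's axes at that moment; what a row does not reach only later rows make up. A row lasts 1/8 s, in which the tool goes at most 62.5 mm and 10.7 degrees, less where a joint would pass 70% of its speed; a pose out of reach is approached as far as the arm can. A call with a gripper value outside its range is refused whole. OPENING is the closure, from 0 (fully open) to 1 (shut), set as the call begins (- or left out, the last holds). The fingers move at their own pace and stop on an object; FORCE is the grip in N (left out, the last holds). Time passes only in rows, so rows that repeat a pose let the fingers close. It gives the time, the measured TCP pose, the force and the opening at its end, in the units of the state.
- get_state(): the state, without advancing time (a new reading comes with each control period).
- get_image(name): name is "side" or "top" or "wrist"; returns a dict with "frame" (400x640x3 uint8, red, green, blue), "camera_matrix" (3x3 intrinsics, pixels), "rvec" (rotation vector, rad) and "tvec" (3), from world to camera coordinates, as OpenCV has them. Camera axes: x right, y down, z forward; pixel columns grow to the right and rows downward; lengths in m; the calibration is good to about 2 mm. The wrist camera is an equidistant fisheye: a pixel r from the principal point sees the ray r / f radians off the axis. A picture is of the moment at which its call begins. There is no depth.
- sign_off(): hands the job in, once; it reports no verdict.
The state is a dict: "clock": time; "qpos": joint angles; "qd": joint speeds; "effort": joint torques, N m; "position": TCP position; "ee_rot": TCP orientation; "contact_force": force on the tool from outside, world axes, zero at the start; "moment": the same for the moment, N m; "width": finger opening in m.
Only numpy, scipy, OpenCV 4.12 (cv2) and the standard library are available. Lean on these libraries where they do the work, as an engineer would, in place of code of your own. Each camera call takes 0.05 s, during which the arm holds its last target.

## Working session

There is one attempt and no reset: what is moved stays moved. The work goes in short steps, Python scripts to look and compute and a shell command to move; the robot and the scene stay as the last step left them, time stands still between calls to the robot, and variables do not carry over. Pictures are saved under pics/ and viewed, and the job is handed in when it is done.

```bash
ls; mkdir -p pics
python3 - <<'E'
from rig import *
import cv2
print(get_state())
for n in ["side","top","wrist"]:
    d=get_image(n); cv2.imwrite(f"pics/{n}0.png",d["frame"][:,:,::-1]); print(n,d["camera_matrix"],d["rvec"],d["tvec"])
E
```

```text
pics
{'clock': 0.0, 'qpos': array([ 9.89986436e-01,  2.76607400e-01,  1.50613761e+00, -4.12097646e-06,
        1.36069662e+00, -1.21011423e-01]), 'qd': array([ 0.00030128, -0.00078526, -0.00044485,  0.00014287, -0.00025227,
        0.00151432]), 'effort': array([-1.12648468e-03, -4.16760635e+01, -2.45804930e+01, -5.18684692e-05,
        1.10479421e-02,  4.67866045e-06]), 'position': array([0.25490529, 0.51485973, 0.24943082]), 'ee_rot': array([-3.15905274e-04,  2.27878892e-01,  9.73689045e-01, -8.68846842e-04]), 'contact_force': array([ 1.07545286, -0.12749675, -0.74304557]), 'moment': array([-0.02180755,  0.00072492,  0.00487824]), 'width': 0.0854042898354834}
side [[406.1695761    0.         321.84623996]
 [  0.         406.1695761  203.69092074]
 [  0.           0.           1.        ]] [ 0.66102566  2.4716213  -1.34039281] [ 0.52798204 -0.06407424  1.0310552 ]
top [[429.14475845   0.         324.03468972]
 [  0.         429.14475845 202.92463124]
 [  0.           0.           1.        ]] [ 2.15741305 -2.19990411  0.10327058] [-0.00326641  0.6054742   0.70673969]
wrist [[309.70691629   0.         318.42841715]
 [  0.         309.70691629 201.33326942]
 [  0.           0.           1.        ]] [-2.46538566 -1.53179008 -0.20769805] [-0.57383725 -0.03404698  0.37859618]
```

View pics/side0.png

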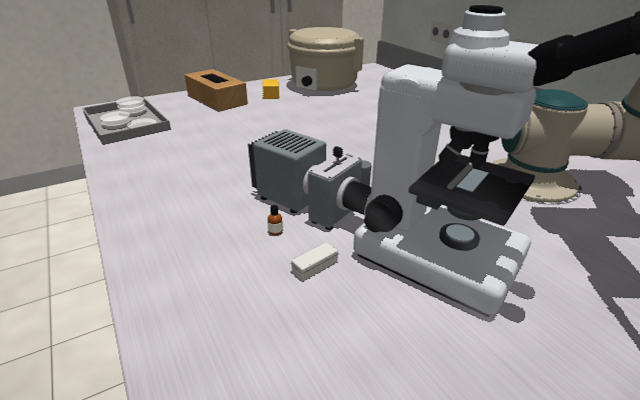

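View pics/top0.png

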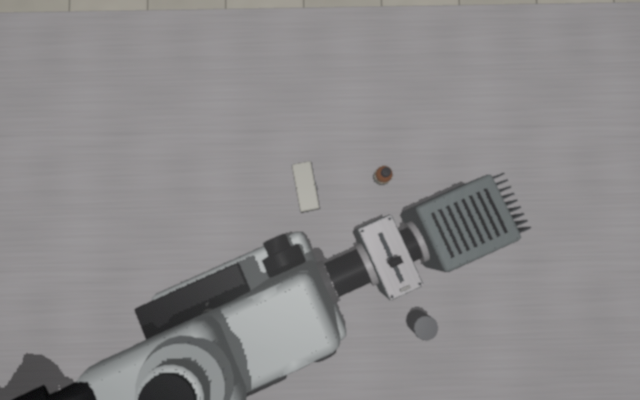

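View pics/wrist0.png

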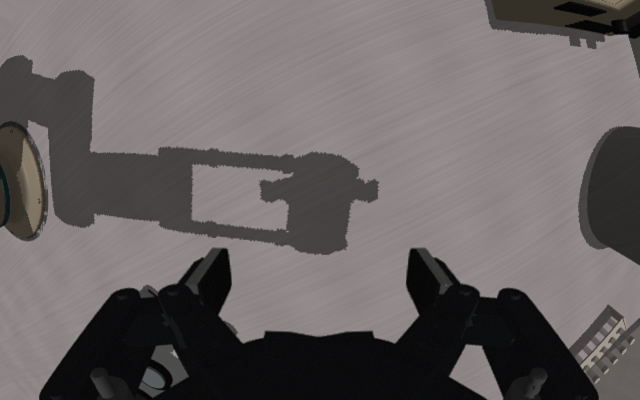

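Side view: the lever's black knob is at about (338,152), bottle at (275,222), slide box at (315,261). Top view: plate at about (390,257), lever at (395,262), canister at (423,325) and bottle at (383,175). Next I'll zoom in.

```bash
cat > h.py <<'E'
import numpy as np, cv2
from rig import *
def cam(d):
    R,_=cv2.Rodrigues(np.array(d["rvec"],float)); return np.array(d["camera_matrix"]),R,np.array(d["tvec"],float)
def ray(d,uv):
    K,R,t=cam(d); p=cv2.undistortPoints(np.array([[uv]],float),K,None)[0,0]
    v=R.T@np.array([p[0],p[1],1]); return -R.T@t, v/np.linalg.norm(v)
def onz(d,uv,z):
    o,v=ray(d,uv); return o+v*(z-o[2])/v[2]
def tri(d1,u1,d2,u2):
    o1,a=ray(d1,u1);o2,b=ray(d2,u2)
    s=np.linalg.lstsq(np.c_[a,-b],o2-o1,rcond=None)[0]
    p,q=o1+s[0]*a,o2+s[1]*b; return (p+q)/2,np.linalg.norm(p-q)
E
python3 - <<'E'
from h import *
t=cv2.imread("pics/top0.png"); s=cv2.imread("pics/side0.png")
a=cv2.resize(t[205:305,345:445],None,fx=6,fy=6,interpolation=cv2.INTER_NEAREST)
cv2.imwrite("pics/topz.png",a)
cv2.imwrite("pics/sidez.png",cv2.resize(s[135:215,300:380],None,fx=7,fy=7,interpolation=cv2.INTER_NEAREST))
E
```

```text
(no output)
```

View pics/topz.png

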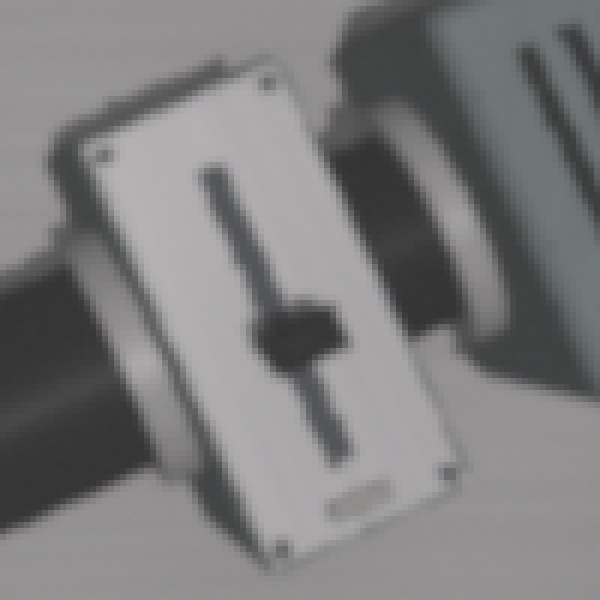

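View pics/sidez.png

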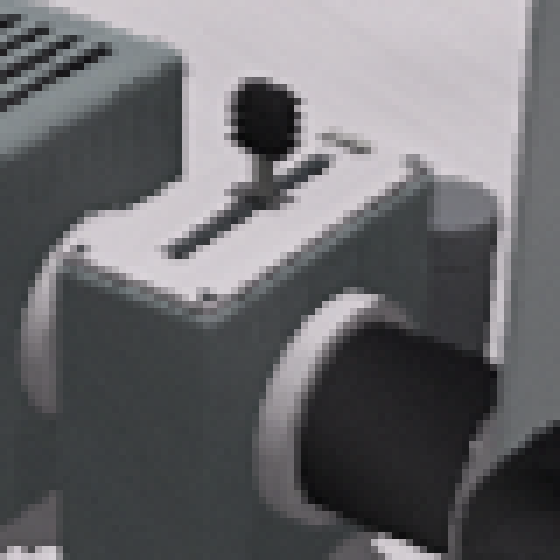

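Run:
```python
from h import *
T=get_image("top");S=get_image("side")
tp=lambda x,y:(345+x/6-.5,205+y/6-.5)
sp=lambda x,y:(300+x/7-.5,135+y/7-.5)
for n,a,b in [("farlamp",(267,82),(80,248)),("farstand",(102,155),(207,295)),("nearstand",(283,548),(415,160)),("slotfar",(215,175),(178,248)),("slotnear",(340,455),(322,162)),("griptop?",(300,335),(265,118))]:
    print(n,tri(T,tp(*a),S,sp(*b)))
c=np.array([onz(T,tp(*p),.125)[:2] for p in [(102,155),(267,82),(450,473),(283,548)]])
print(c, c.mean(0)); 
ax=(c[0]+c[1]-c[2]-c[3])/2; print("screw spans",np.linalg.norm(ax),np.linalg.norm((c[0]+c[3]-c[1]-c[2])/2),"yaw",np.arctan2(ax[1],ax[0]))
k=np.array([onz(T,tp(*p),.125)[:2] for p in [(80,145),(275,62),(462,475),(265,568)]]);print(k.mean(0));ax=(k[0]+k[1]-k[2]-k[3])/2
print("plate",np.linalg.norm(ax),np.linalg.norm((k[0]+k[3]-k[1]-k[2])/2),"yaw",np.arctan2(ax[1],ax[0]))
u=ax/np.linalg.norm(ax); m=(c.mean(0)+k.mean(0))/2
for z in (.15,.161): 
    g=onz(T,tp(300,337),z)[:2]-m; print("lever x,y",g@u,g@np.array([-u[1],u[0]]))
for n,uv,z in [("can",(424,327),.07),("bottle",(384,173),.062)]:
    g=onz(T,uv,z)[:2]; print(n,g,(g-m)@u,(g-m)@np.array([-u[1],u[0]]))
```

```text
farlamp (array([ 0.57218696, -0.109977  ,  0.12451633]), np.float64(8.720400619156739e-05))
farstand (array([ 0.55508803, -0.0688569 ,  0.12464143]), np.float64(0.0002080277754334822))
nearstand (array([ 0.45868884, -0.10986819,  0.12427105]), np.float64(0.0008744353491031572))
slotfar (array([ 0.54907999, -0.09603857,  0.12498757]), np.float64(0.0011391266844622493))
slotnear (array([ 0.48100402, -0.12518562,  0.12240799]), np.float64(0.00034361689161702553))
griptop? (array([ 0.51109418, -0.11153899,  0.14975367]), np.float64(0.0007255887010636584))
[[ 0.5549932  -0.06876539]
 [ 0.57212582 -0.10987666]
 [ 0.4762478  -0.15120328]
 [ 0.45913805 -0.11000731]] [ 0.51562622 -0.10996316]
screw spans 0.10437811907065002 0.044573033507120496 yaw 0.40664056756302785
[ 0.5161835  -0.10875781]
plate 0.11051842560415025 0.05268931070244181 yaw 0.3905434350680719
lever x,y -0.005477394564073024 -0.0002626979168515427
lever x,y -0.0042868009365177265 0.001235471600930887
can [ 0.40287213 -0.16786682] -0.1267944555630907 -0.011070399616585062
bottle [ 0.64950892 -0.11406838] 0.12175173429698195 -0.05521525799288201
```

Grip height triangulates to 0.150 and the plate to 0.1245, both matching the text. The lever sits at x≈-5.5 mm, so it's in the second click. Next I'll measure the microscope head for the approach path.

Run:
```python
from h import *
T=get_image("top");S=get_image("side")
def pr(d,p):
    K,R,t=cam(d); return cv2.projectPoints(np.array([p],float),R,t,K,None)[0].ravel()
for p in [(0.255,.515,.25),(.255,.515,.35),(0.255,.515,.45),(0,0,0.2),(.25,0,.4),(.3,.1,.43),(.3,.2,.43)]: print(p,pr(T,p),pr(S,p))
print("head",[onz(T,(165,395),z).round(3) for z in (.335,.43)], tri(T,(168,390),S,(486,10)))
for uv in [(0,399),(320,399),(450,399)]: print([onz(T,uv,z).round(3) for z in (0,.2,.4)])
m=np.array([.5158,-.1095]);u=np.array([np.cos(.397),np.sin(.397)]);v=np.array([-u[1],u[0]])
for uv,z in [((340,345),.335),((340,345),.2),((240,385),.335),((225,315),.335),((315,265),.335),((85,380),.38)]:
    p=onz(T,uv,z)[:2]; print(uv,z,p.round(3),((p-m)@u).round(3),((p-m)@v).round(3))
s=cv2.imread("pics/side0.png");cv2.imwrite("pics/sidez2.png",cv2.resize(s[0:200,420:640],None,fx=3,fy=3))
```

```text
(0.255, 0.515, 0.25) [-145.67764658  508.20970398] [878.18750917 241.42308442]
(0.255, 0.515, 0.35) [-269.121757  578.715181] [962.99217682 152.38361575]
(0.255, 0.515, 0.45) [-481.13554897  699.80749952] [1078.04325564   31.58735288]
(0, 0, 0.2) [322.12349934 699.87343057] [554.86061065 101.57417186]
(0.25, 0, 0.4) [316.00282322 619.7512125 ] [502.04138987  12.89321056]
(0.3, 0.1, 0.43) [173.16677932 584.27395553] [540.00044736   1.992213  ]
(0.3, 0.2, 0.43) [ 31.54824278 587.83622761] [608.88899714  10.76479716]
head [array([0.398, 0.142, 0.335]), array([0.43 , 0.107, 0.43 ])] (array([0.42957448, 0.10932847, 0.42687923]), np.float64(0.007167047699289518))
[array([0.284, 0.541, 0.   ]), array([0.352, 0.396, 0.2  ]), array([0.419, 0.25 , 0.4  ])]
[array([ 0.273, -0.002,  0.   ]), array([ 0.343, -0.004,  0.2  ]), array([ 0.414, -0.006,  0.4  ])]
[array([ 0.268, -0.223,  0.   ]), array([ 0.34 , -0.167,  0.2  ]), array([ 0.412, -0.111,  0.4  ])]
(340, 345) 0.335 [ 0.441 -0.026] -0.037 0.106
(340, 345) 0.2 [ 0.409 -0.031] -0.068 0.114
(240, 385) 0.335 [0.405 0.07 ] -0.032 0.209
(225, 315) 0.335 [0.471 0.085] 0.034 0.196
(315, 265) 0.335 [ 0.517 -0.003] 0.043 0.098
(85, 380) 0.38 [0.427 0.193] 0.035 0.314
```

View pics/sidez2.png

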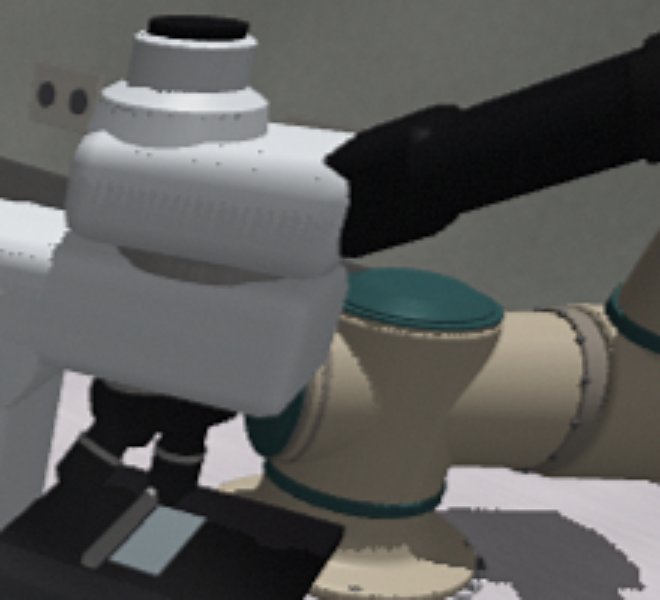

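```bash
cat > rows.py <<'E'
from h import *
from scipy.spatial.transform import Rotation as Ro
def rows(wps):
    s=get_state(); q=s["ee_rot"]; R=Ro.from_quat([q[1],q[2],q[3],q[0]]); p0=s["position"]
    for x,y,z,yaw in wps:   # yaw deg of tool x, tool down
        a=np.radians(yaw); X=np.array([np.cos(a),np.sin(a),0]);Z=np.array([0,0,-1.]);Y=np.cross(Z,X)
        G=Ro.from_matrix(np.c_[X,Y,Z]); d=R.inv().apply(np.array([x,y,z])-p0)*1000
        print(np.r_[d.round(0),np.degrees((R.inv()*G).as_rotvec()).round(1)].tolist())
E
python3 - <<'E'
from rows import *
pol=lambda r,d,z,y:(r*np.cos(np.radians(d)),r*np.sin(np.radians(d)),z,y)
rows([pol(.53,63.6,.3,153.6),pol(.475,63.6,.36,145),pol(.42,63.6,.42,136),pol(.36,63,.45,127),pol(.3,60,.45,118),pol(.28,50,.45,109),pol(.28,39,.45,100),pol(.28,28,.45,91),pol(.28,17,.45,82),pol(.28,6,.45,73)])
E
```

```text
[-1.0, -45.0, -50.0, -0.0, -0.0, 0.1]
[-0.0, -100.0, -110.0, -0.0, -0.0, 8.7]
[-0.0, -155.0, -170.0, -0.0, 0.0, 17.7]
[-4.0, -215.0, -200.0, -0.0, 0.0, 26.7]
[-19.0, -276.0, -200.0, -0.0, 0.0, 35.7]
[-66.0, -303.0, -200.0, -0.0, 0.0, 44.7]
[-117.0, -321.0, -200.0, -0.0, 0.0, 53.7]
[-163.0, -347.0, -200.0, -0.0, 0.0, 62.7]
[-204.0, -383.0, -200.0, -0.0, 0.0, 71.7]
[-237.0, -425.0, -200.0, -0.0, 0.0, 80.7]
```

```bash
python3 -m jog '[0,-25,-25,0,0,0, 0,-60,-60,0,0,5, 0,-95,-95,0,0,10, 0,-130,-130,0,0,16, 0,-165,-165,0,0,22, 0,-205,-190,0,0,28, 0,-250,-200,0,0,34, -15,-276,-200,0,0,40, -15,-276,-200,0,0,40]' 1 20
```

```text
clock: 1.48
position: [0.1456, 0.2599, 0.4511]
ee_rot: [0.0, 0.548, 0.837, 0.001]
contact_force: [-0.0, 0.3, -0.6]
width: -0.0001
```

Run:
```python
from rows import *
pol=lambda r,d,z,y:(r*np.cos(np.radians(d)),r*np.sin(np.radians(d)),z,y)
rows([pol(.29,60.7-9*i,.45,113-8.5*i) for i in range(1,10)])
d=get_image("side");cv2.imwrite("pics/side1.png",d["frame"][:,:,::-1])
```

```text
[-43.0, 18.0, 1.0, 0.1, -0.1, 9.1]
[-85.0, 37.0, 1.0, 0.1, -0.1, 17.6]
[-129.0, 48.0, 1.0, 0.1, -0.1, 26.1]
[-174.0, 53.0, 1.0, 0.1, -0.1, 34.6]
[-220.0, 50.0, 1.0, 0.1, -0.1, 43.1]
[-264.0, 40.0, 1.0, 0.1, -0.1, 51.6]
[-307.0, 24.0, 1.0, 0.1, -0.1, 60.1]
[-346.0, 1.0, 1.0, 0.1, -0.1, 68.6]
[-381.0, -28.0, 1.0, 0.1, -0.1, 77.1]
```

View pics/side1.png

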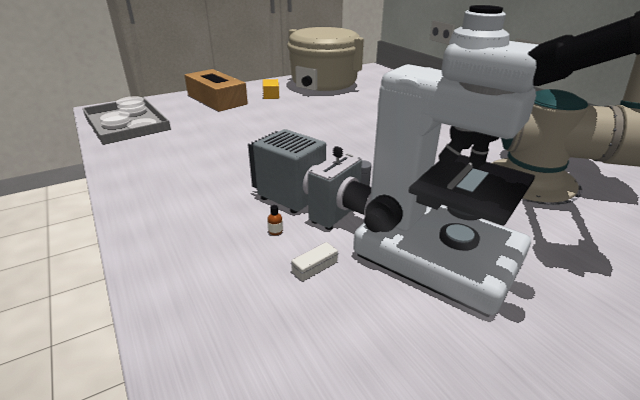

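Scene unchanged: knob still at (338,152), and the eyepiece tube at (590,45) is fixed. The arm is behind it, out of frame, so I'll sweep round.

```bash
python3 -m jog '[-22,9,0,0,0,4.5, -64,28,0,0,0,13, -107,43,0,0,0,22, -151,51,0,0,0,30, -197,52,0,0,0,39, -242,46,0,0,0,47, -286,33,0,0,0,56, -327,13,0,0,0,64, -364,-13,0,0,0,73, -381,-28,0,0,0,77]'
python3 - <<'E'
from rows import *
d=get_image("wrist");cv2.imwrite("pics/wrist1.png",d["frame"][:,:,::-1])
E
```

```text
clock: 2.78
position: [0.2742, -0.101, 0.4497]
ee_rot: [-0.001, 0.95, 0.313, -0.0]
contact_force: [0.1, 0.0, -0.1]
width: -0.0001
```

View pics/wrist1.png

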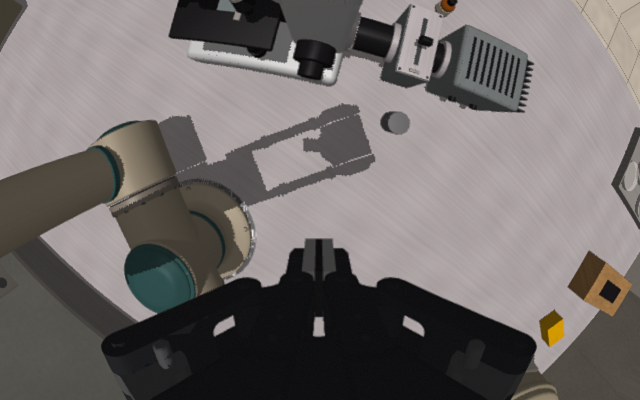

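The wrist view shows the box plate at (413,45), the lever at (425,41), the canister at (396,122), and the shut fingers at (318,262). Next is a hover beyond the lever, then the descent.

```bash
cat >> rows.py <<'E'
M=np.array([.5158,-.1095]);YAW=.397;U=np.array([np.cos(YAW),np.sin(YAW)]);V=np.array([-U[1],U[0]])
def slot(x,y,z): p=M+U*x/1000+V*y/1000; return (p[0],p[1],z/1000,np.degrees(YAW))
def where():
    s=get_state(); d=s["position"][:2]-M; q=s["ee_rot"]
    X=Ro.from_quat([q[1],q[2],q[3],q[0]]).as_matrix()[:,0]
    f=s["contact_force"]; print("slot xyz mm",(d@U*1e3).round(2),(d@V*1e3).round(2),(s["position"][2]*1e3).round(2),"yaw err deg",np.degrees(np.arctan2(X[1],X[0])-YAW).round(2),"F slot",(f[:2]@U).round(2),(f[:2]@V).round(2),f[2].round(2),"t",round(s["clock"],2))
E
python3 - <<'E'
from rows import *
where(); rows([slot(23,0,450),slot(23,0,260)])
E
```

```text
slot xyz mm -220.57 99.96 449.58 yaw err deg 13.52 F slot 0.05 -0.96 1.14 t 2.83
[213.0, 154.0, -1.0, 0.0, 0.2, 13.5]
[214.0, 154.0, 189.0, 0.0, 0.2, 13.5]
```

```bash
python3 -m jog '[15,11,0,0,0,1, 50,36,0,0,0,4, 90,65,0,0,0,7, 130,94,0,0,0,10, 170,123,0,0,0,13.5, 200,145,0,0,0,13.5, 213,154,0,0.0,0.2,13.5, 213,154,50,0,0.2,13.5, 213,154,100,0,0.2,13.5, 213,154,140,0,0.2,13.5]'
python3 - <<'E'
from rows import *
d=get_image("wrist");cv2.imwrite("pics/wrist2.png",d["frame"][:,:,::-1])
d=get_image("side");cv2.imwrite("pics/side2.png",d["frame"][:,:,::-1])
where();rows([slot(23,0,250),slot(23,0,200),slot(23,0,162)])
E
```

```text
clock: 4.08
position: [0.5354, -0.0944, 0.3082]
ee_rot: [-0.001, 0.98, 0.201, 0.001]
contact_force: [0.2, -0.1, 0.8]
width: 0.0002
slot xyz mm 22.12 7.76 305.71 yaw err deg 0.47 F slot -0.76 -0.01 0.05 t 4.17
[1.0, 8.0, 56.0, -0.4, 0.3, 0.5]
[1.0, 9.0, 106.0, -0.4, 0.3, 0.5]
[1.0, 9.0, 144.0, -0.4, 0.3, 0.5]
```

View pics/wrist2.png

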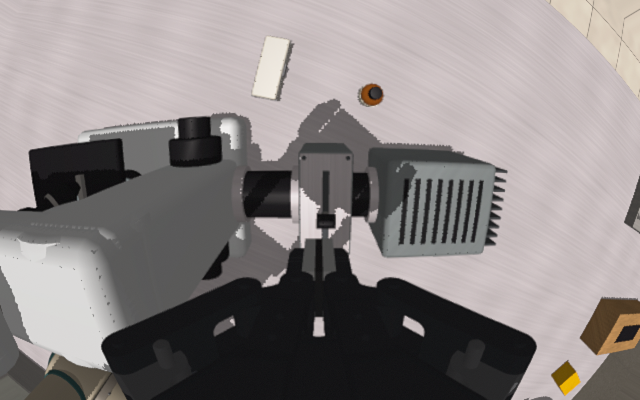

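View pics/side2.png

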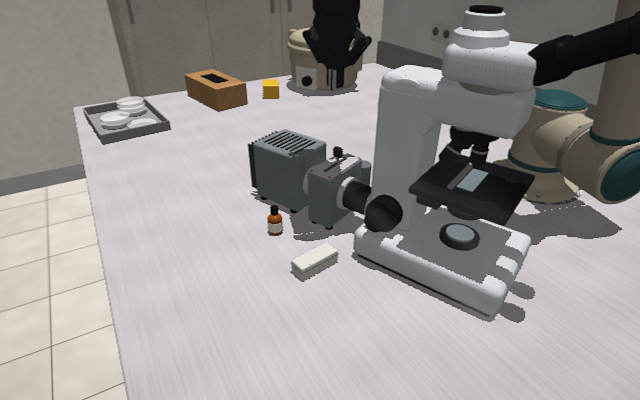

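The wrist view shows the grip at (326,220), slot and lamp house clear, and the bottle and slide box untouched. I'll let the arm settle and re-read.

```bash
python3 -m jog '[0,0,0,0,0,0, 0,0,0,0,0,0]' >/dev/null
python3 - <<'E'
from rows import *
where();rows([slot(23,0,250),slot(23,0,200),slot(23,0,162)])
E
```

```text
slot xyz mm 25.33 4.57 312.77 yaw err deg 0.43 F slot -0.32 0.14 0.24 t 4.42
[-3.0, 4.0, 63.0, 0.1, -0.4, 0.4]
[-3.0, 4.0, 113.0, 0.1, -0.4, 0.4]
[-3.0, 4.0, 151.0, 0.1, -0.4, 0.4]
```

```bash
python3 -m jog '[-2,4,10,0,0,0.4, -3,4,30,0,0,0.4, -3,4,50,0,0,0.4, -3,4,63,0,0,0.4, -3,4,63,0,0,0.4,-3,4,63,0,0,0.4,-3,4,63,0,0,0.4]' >/dev/null
python3 - <<'E'
from rows import *
where();where();rows([slot(23,0,200),slot(23,0,162)])
print(get_state()["qd"].round(4))
E
python3 -m jog '[0,0,0,0,0,0]' >/dev/null;python3 - <<'E'
from rows import *
where()
E
```

```text
slot xyz mm 21.96 0.88 248.14 yaw err deg 0.01 F slot 0.25 0.07 -0.25 t 5.3
slot xyz mm 21.96 0.88 248.14 yaw err deg 0.01 F slot 0.25 0.07 -0.25 t 5.3
[1.0, 1.0, 48.0, 0.0, -0.3, 0.0]
[1.0, 1.0, 86.0, 0.0, -0.3, 0.0]
[-0.0008  0.0002  0.0032  0.0021 -0.0003 -0.0001]
slot xyz mm 21.77 1.07 247.86 yaw err deg 0.01 F slot 0.27 0.48 0.06 t 5.42
```

```bash
python3 -m jog '[1,1,15,0,0,0, 1,1,35,0,0,0, 1,1,55,0,0,0, 1,1,70,0,0,0, 1,1,80,0,0,0, 1,1,86,0,0,0, 1,1,86,0,0,0, 1,1,86,0,0,0]'
python3 - <<'E'
from rows import *
where()
d=get_image("side");cv2.imwrite("pics/side3.png",cv2.resize(d["frame"][100:220,270:430,::-1],None,fx=4,fy=4))
d=get_image("wrist");cv2.imwrite("pics/wrist3.png",d["frame"][:,:,::-1])
E
```

```text
clock: 6.42
position: [0.5372, -0.1005, 0.1618]
ee_rot: [-0.0, 0.98, 0.197, 0.002]
contact_force: [-0.5, 0.1, -0.5]
width: -0.0003
slot xyz mm 23.2 -0.0 161.82 yaw err deg 0.01 F slot -0.45 0.3 -0.48 t 6.42
```

View pics/side3.png

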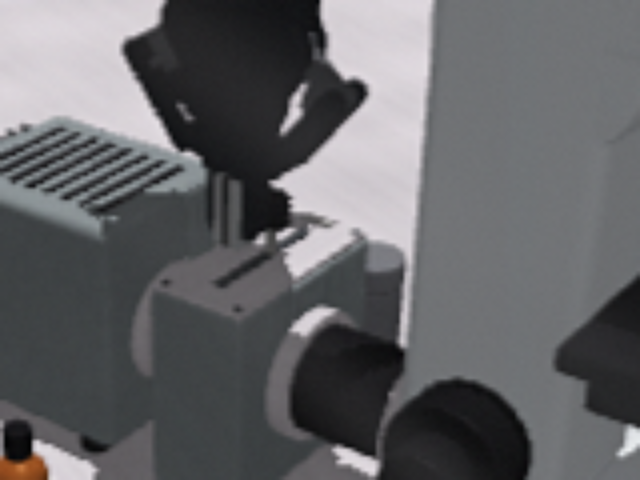

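View pics/wrist3.png

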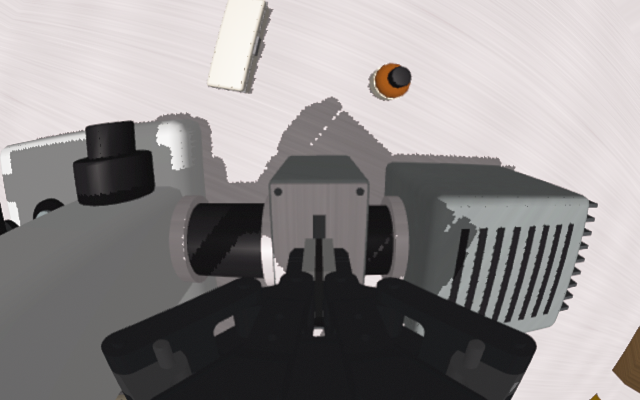

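The side view shows the fingers at (228,210), on the far side of the grip at (265,210) and above the plate without touching. Pushing toward closed now.

```bash
W='from rows import *;where()'; python3 -m jog '[-2,0,0,0,0,0, -4,0,0,0,0,0, -6,0,0,0,0,0, -8,0,0,0,0,0, -10,0,0,0,0,0]' >/dev/null; python3 -c "$W"; python3 -m jog '[-1,0,0,0,0,0, -2,0,0,0,0,0]' >/dev/null; python3 -c "$W"; python3 -m jog '[-1,0,0,0,0,0, -2,0,0,0,0,0]' >/dev/null; python3 -c "$W"; python3 -m jog '[-1,0,0,0,0,0, -2,0,0,0,0,0]' >/dev/null; python3 -c "$W"
```

```text
slot xyz mm 12.69 0.25 161.25 yaw err deg 0.01 F slot -0.59 0.25 -0.14 t 7.15
slot xyz mm 10.79 0.26 161.25 yaw err deg 0.01 F slot -0.51 0.1 -0.85 t 7.4
slot xyz mm 9.75 0.23 161.32 yaw err deg -0.01 F slot 3.05 0.65 -0.74 t 7.65
slot xyz mm 9.08 0.21 161.4 yaw err deg -0.04 F slot 6.79 1.05 -3.03 t 7.9
```

```bash
W='from rows import *;where()'; python3 -m jog '[-1,0,0,0,0,0, -2,0,0,0,0,0]' >/dev/null; python3 -c "$W"; python3 -m jog '[-1,0,0,0,0,0, -2,0,0,0,0,0]' >/dev/null; python3 -c "$W"; python3 -m jog '[-1,0,0,0,0,0, -2,0,0,0,0,0]' >/dev/null; python3 -c "$W"
```

```text
slot xyz mm 5.91 0.21 161.35 yaw err deg 0.01 F slot 3.15 0.73 -0.97 t 8.15
slot xyz mm 1.87 0.33 161.14 yaw err deg 0.02 F slot 0.15 -0.05 0.17 t 8.4
slot xyz mm 0.38 0.29 161.15 yaw err deg 0.0 F slot -0.2 -0.2 0.16 t 8.65
```

```bash
W='from rows import *;where()'; for i in 1 2 3 4; do python3 -m jog '[-1,0,0,0,0,0, -2,0,0,0,0,0]' >/dev/null; python3 -c "$W"; done
```

```text
slot xyz mm -1.3 0.24 161.18 yaw err deg 0.01 F slot 0.08 0.42 0.66 t 8.9
slot xyz mm -2.27 0.22 161.29 yaw err deg -0.01 F slot 2.77 0.57 -3.09 t 9.15
slot xyz mm -3.05 0.19 161.34 yaw err deg -0.04 F slot 7.61 1.35 -3.55 t 9.4
slot xyz mm -6.87 0.24 161.25 yaw err deg 0.02 F slot 1.7 0.44 -0.61 t 9.65
```

```bash
W='from rows import *;where()'; for i in 1 2 3 ; do python3 -m jog '[-1,0,0,0,0,0, -2,0,0,0,0,0]' >/dev/null; python3 -c "$W"; done
```

```text
slot xyz mm -10.14 0.33 161.07 yaw err deg 0.02 F slot -0.68 0.04 0.4 t 9.9
slot xyz mm -11.56 0.28 161.13 yaw err deg 0.01 F slot -0.26 0.09 -0.15 t 10.15
slot xyz mm -13.28 0.26 161.16 yaw err deg 0.01 F slot -0.21 -1.08 0.79 t 10.4
```

```bash
W='from rows import *;where()'; for i in 1 2 ; do python3 -m jog '[-1,0,0,0,0,0, -2,0,0,0,0,0]' >/dev/null; python3 -c "$W"; done; python3 -m jog '[-1,0,0,0,0,0]' >/dev/null; python3 -c "$W"
```

```text
slot xyz mm -13.94 0.21 161.26 yaw err deg -0.03 F slot 5.76 0.34 -2.61 t 10.65
slot xyz mm -14.12 0.19 161.29 yaw err deg -0.06 F slot 9.92 1.26 -4.91 t 10.9
slot xyz mm -14.2 0.17 161.34 yaw err deg -0.08 F slot 13.31 1.28 -6.36 t 11.03
```

A firm, stiff stop: 13 N with almost no motion at x=-14.1, as expected for lever 0. I'll hold, back off, and hop over to the near side.

```bash
W='from rows import *;where()'; python3 -m jog '[0,0,0,0,0,0, 0,0,0,0,0,0, 0,0,0,0,0,0]' >/dev/null; python3 -c "$W"; python3 -m jog '[4,0,0,0,0,0, 10,0,0,0,0,0, 15,0,0,0,0,0, 15,0,0,0,0,0, 15,0,-10,0,0,0, 15,0,-25,0,0,0, 15,0,-45,0,0,0, 15,0,-60,0,0,0, 15,0,-60,0,0,0, 15,0,-60,0,0,0]'
python3 - <<'E'
from rows import *
where();rows([slot(-62,0,220),slot(-62,0,162)])
d=get_image("wrist");cv2.imwrite("pics/wrist4.png",d["frame"][:,:,::-1])
d=get_image("side");cv2.imwrite("pics/side4.png",cv2.resize(d["frame"][100:220,270:430,::-1],None,fx=4,fy=4))
E
```

```text
slot xyz mm -14.15 0.17 161.36 yaw err deg -0.07 F slot 11.69 1.47 -4.48 t 11.4
clock: 12.65
position: [0.5122, -0.1105, 0.2209]
ee_rot: [-0.001, 0.98, 0.197, 0.001]
contact_force: [-0.5, -0.5, -0.1]
width: 0.0003
slot xyz mm -3.68 0.47 220.93 yaw err deg 0.01 F slot -0.7 -0.29 -0.15 t 12.65
[-58.0, 0.0, 1.0, -0.1, -0.2, 0.0]
[-59.0, 1.0, 59.0, -0.1, -0.2, 0.0]
```

View pics/side4.png

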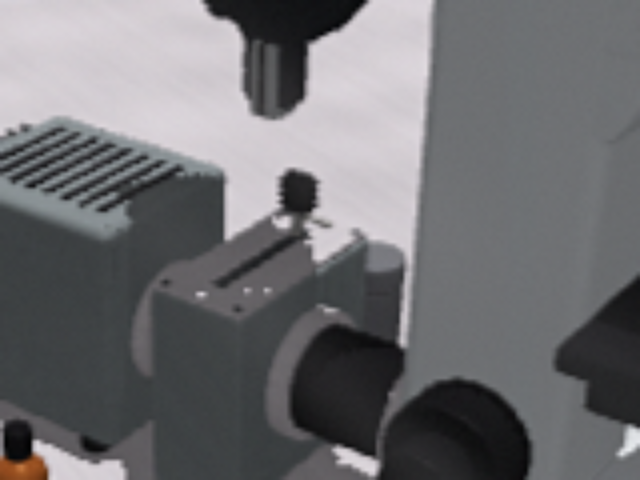

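The lever, at (298,190), now stands at the near end of the slot, closed. Moving over it and down on the robot's side.

```bash
W='from rows import *;where()'; python3 -m jog '[-8,0,0,0,0,0, -24,0,0,0,0,0, -42,0,0,0,0,0, -54,0,0,0,0,0, -59,0,0,0,0,0, -59,0,0,0,0,0, -59,0,0,0,0,0, -59,0,0,0,0,0]'>/dev/null; python3 -c "$W"; python3 -m jog '[0,0,6,0,0,0, 0,0,18,0,0,0, 0,0,34,0,0,0, 0,0,48,0,0,0, 0,0,56,0,0,0, 0,0,59,0,0,0, 0,0,59,0,0,0, 0,0,59,0,0,0]' >/dev/null; python3 -c "$W"
python3 - <<'E'
from rows import *
d=get_image("top");cv2.imwrite("pics/top5.png",cv2.resize(d["frame"][195:315,320:480,::-1],None,fx=4,fy=4))
d=get_image("side");cv2.imwrite("pics/side5.png",cv2.resize(d["frame"][100:220,270:430,::-1],None,fx=4,fy=4))
E
```

```text
slot xyz mm -61.96 0.18 220.95 yaw err deg 0.03 F slot -0.48 0.49 -0.96 t 13.75
slot xyz mm -61.89 -0.05 162.44 yaw err deg 0.01 F slot 0.11 -0.01 0.15 t 14.75
```

View pics/side5.png

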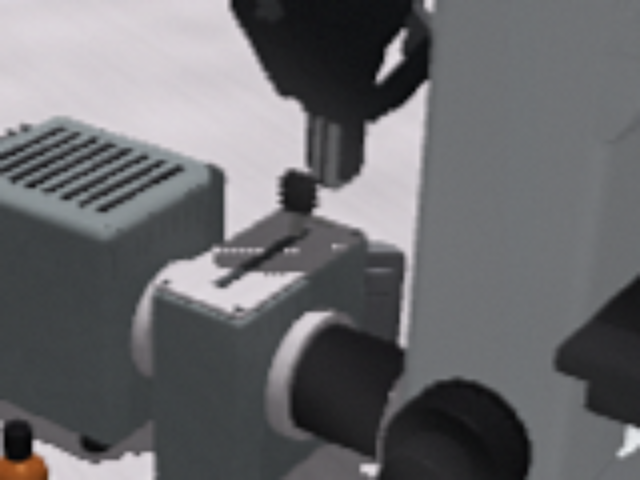

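```bash
W='from rows import *;where()'; python3 -m jog '[2,0,0,0,0,0, 4,0,0,0,0,0, 6,0,0,0,0,0, 8,0,0,0,0,0, 10,0,0,0,0,0, 12,0,0,0,0,0]' >/dev/null; python3 -c "$W"; for i in 1 2 3 4; do python3 -m jog '[1,0,0,0,0,0, 2,0,0,0,0,0]' >/dev/null; python3 -c "$W"; done
```

```text
slot xyz mm -50.0 0.25 162.02 yaw err deg 0.01 F slot 0.07 -0.32 -0.41 t 15.6
slot xyz mm -48.12 0.27 162.02 yaw err deg 0.01 F slot -0.79 -0.25 -0.22 t 15.85
slot xyz mm -46.14 0.23 162.05 yaw err deg 0.0 F slot -0.19 -0.23 0.55 t 16.1
slot xyz mm -45.07 0.3 162.03 yaw err deg 0.04 F slot -4.44 -0.02 2.39 t 16.35
slot xyz mm -43.46 0.31 162.07 yaw err deg 0.04 F slot -4.56 -0.03 2.74 t 16.6
```

```bash
W='from rows import *;where()'; for i in 1 2 3 4; do python3 -m jog '[1,0,0,0,0,0, 2,0,0,0,0,0]' >/dev/null; python3 -c "$W"; done
```

```text
slot xyz mm -39.81 0.27 162.06 yaw err deg -0.01 F slot -2.33 -0.89 0.77 t 16.85
slot xyz mm -37.31 0.2 162.07 yaw err deg 0.0 F slot 0.19 -0.18 -0.66 t 17.1
slot xyz mm -35.84 0.26 162.08 yaw err deg 0.01 F slot 0.31 0.09 0.07 t 17.35
slot xyz mm -34.06 0.24 162.09 yaw err deg 0.01 F slot -0.04 0.62 -0.29 t 17.6
```

First click (lever at 12 mm). Continuing.

```bash
W='from rows import *;where()'; for i in 1 2 3 4 5; do python3 -m jog '[1,0,0,0,0,0, 2,0,0,0,0,0]' >/dev/null; python3 -c "$W"; done
```

```text
slot xyz mm -33.14 0.26 162.09 yaw err deg 0.03 F slot -4.67 -1.36 2.65 t 17.85
slot xyz mm -32.39 0.29 162.11 yaw err deg 0.06 F slot -6.93 -1.51 2.22 t 18.1
slot xyz mm -28.2 0.31 162.08 yaw err deg -0.0 F slot -1.27 -0.35 0.24 t 18.35
slot xyz mm -25.27 0.2 162.14 yaw err deg 0.0 F slot -0.03 -0.47 -1.21 t 18.6
slot xyz mm -23.82 0.25 162.11 yaw err deg 0.01 F slot 0.24 0.13 -0.3 t 18.85
```

Second click felt. Finger now in the dead zone, so smaller steps from here.

```bash
W='from rows import *;where()'; for i in 1 2; do python3 -m jog '[1,0,0,0,0,0, 2,0,0,0,0,0]' >/dev/null; python3 -c "$W"; done;  for i in 1 2; do python3 -m jog '[0.5,0,0,0,0,0, 1,0,0,0,0,0]' >/dev/null; python3 -c "$W"; done
```

```text
slot xyz mm -22.04 0.27 162.12 yaw err deg 0.01 F slot 0.02 0.59 -0.52 t 19.1
slot xyz mm -21.11 0.3 162.11 yaw err deg 0.04 F slot -3.94 -1.25 3.17 t 19.35
slot xyz mm -20.68 0.31 162.17 yaw err deg 0.04 F slot -7.09 -1.03 4.48 t 19.6
slot xyz mm -20.09 0.29 162.17 yaw err deg 0.04 F slot -6.33 -0.6 3.01 t 19.85
```

```bash
W='from rows import *;where()'; python3 -m jog '[0.5,0,0,0,0,0, 1,0,0,0,0,0]' >/dev/null; python3 -c "$W"; python3 -m jog '[0,0,0,0,0,0]' >/dev/null; python3 -c "$W"
```

```text
slot xyz mm -17.28 0.3 162.12 yaw err deg 0.0 F slot -2.61 -0.62 1.58 t 20.1
slot xyz mm -16.81 0.29 162.14 yaw err deg -0.0 F slot -2.73 0.12 1.6 t 20.23
```

```bash
W='from rows import *;where()'; python3 -m jog '[0.5,0,0,0,0,0, 0.5,0,0,0,0,0]' >/dev/null; python3 -c "$W"; python3 -m jog '[0.5,0,0,0,0,0, 0.5,0,0,0,0,0]' >/dev/null; python3 -c "$W"
```

```text
slot xyz mm -16.19 0.3 162.12 yaw err deg 0.01 F slot -0.75 -0.16 0.99 t 20.48
slot xyz mm -15.9 0.26 162.13 yaw err deg 0.01 F slot -1.77 0.15 -0.24 t 20.73
```

```bash
W='from rows import *;where()'; python3 -m jog '[0.5,0,0,0,0,0, 0.5,0,0,0,0,0]' >/dev/null; python3 -c "$W"; python3 -m jog '[0.5,0,0,0,0,0, 0.5,0,0,0,0,0]' >/dev/null; python3 -c "$W"
python3 - <<'E'
from rows import *
d=get_image("side");cv2.imwrite("pics/side6.png",cv2.resize(d["frame"][100:220,270:430,::-1],None,fx=4,fy=4))
E
```

```text
slot xyz mm -15.5 0.28 162.11 yaw err deg 0.01 F slot -0.58 0.7 1.09 t 20.98
slot xyz mm -14.95 0.28 162.14 yaw err deg 0.01 F slot -1.82 -0.44 0.16 t 21.23
```

View pics/side6.png

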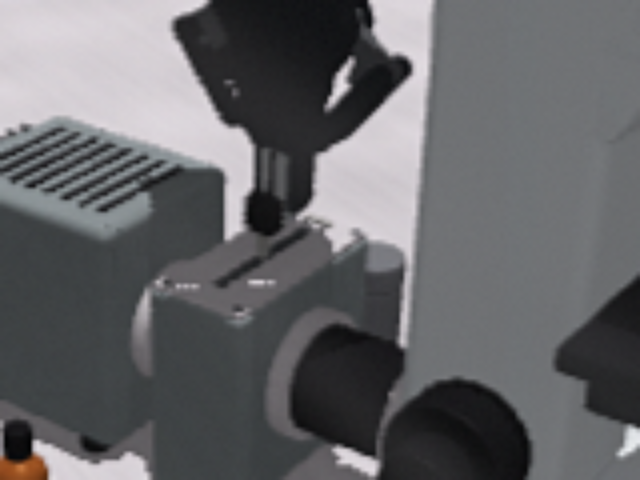

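Run:
```python
from rows import *
d=get_image("side");K,R,t=cam(d)
for j in (24,30,31,36):
    p=M+U*(j-30)/1000
    for z in (.15,): 
        uv=cv2.projectPoints(np.array([[p[0],p[1],z]]),R,t,K,None)[0].ravel(); print(j,z,((uv-[270,100])*4).round(1),uv.round(1))
f=d["frame"][130:165,315:360].max(2); print(f[10:30,10:34])
```

```text
24 0.15 [269.8 204.4] [337.5 151.1]
30 0.15 [262.9 208.5] [335.7 152.1]
31 0.15 [261.7 209.2] [335.4 152.3]
36 0.15 [255.8 212.7] [334.  153.2]
[[214 211 210 211 212 210 212 217 139  37  76  94  57  58  89  95  82  55
   40  42  42  41  40  97]
 [212 214 212 210 211 212 212 217 138  36  75  95  55  62  88  92  76  47
   38  42  44  42  37  92]
 [157 204 214 212 209 211 212 219 141  34  74  95  53  62  88  93  72  46
   39  41  42  41  36  93]
 [ 76 190 215 211 210 210 211 220 139  40  76  95  54  61  88  93  72  45
   40  41  41  39  34 131]
 [ 55 156 207 213 211 210 211 219 129  28  78  95  52  59  87  93  72  46
   36  40  39  39  33 138]
 [ 57 149 205 213 211 211 213 220 128  27  77  84  44  60  86  93  70  43
   36  37  41  37  30 138]
 [ 57 182 215 212 212 212 216 225 132  25  80  83  45  59  87  93  70  43
   36  35  37  38  30 176]
 [ 57 189 220 215 213 213 218 177  76  17  64  67  36  59  87  93  71  42
   34  36  35  35  28 145]
 [ 54 190 220 216 215 218 197 109  22  17  29  30  21  60  88  94  63  33
   33  35  35  36  24 133]
 [ 57 189 221 215 217 193 114  29  16  18  21  
[... 364 characters left out ...]
87 217 214 217 164  63  12  18  20  20  20  19  21  18  53  81  71
   60 119 197 215 199 201]
 [ 55 187 217 214 219 188  89  11  16  19  17  17  20  17  17  31  74  88
   87 192 189 130 134 172]
 [ 54 188 219 214 218 164  63   7  13  20  16  17  21  19  16  66  90  95
   96 122 116  85 154 131]
 [ 54 189 218 216 219 186 125  53  13  16  14  19  15  16  15  35  84  99
  100 101  90  92 112 189]
 [ 55 189 220 219 224 191 127  67  24  10  13  15  17  11  23  75  99 103
   84  60  46  51  72 117]
 [ 57 189 224 192 145 116 102  92  87  66  34  16  10  35  80 100 104  86
   52  34  33  53  87  96]
 [ 55 193 197 134  96  93  95  97  97  82  74  70  78  91 102  85  57  43
   32  31  47  84  98  98]]
```

The knob is at column 335.5, so the lever is at about 31 mm: still riding on the finger, just past the crest. Continuing in half-millimetres.

```bash
cat > lv.py <<'E'
from rows import *
def lv():
    d=get_image("side");f=d["frame"].max(2).astype(int)
    r=f[151:155,315:360]<26; c=np.where(r.sum(0)>=2)[0]+315
    K,R,t=cam(d); js=np.arange(0,60); us=[cv2.projectPoints(np.r_[M+U*(j-30)/1000,.15][None],R,t,K,None)[0].ravel()[0] for j in js]
    m=(c.min()+c.max())/2; print("knob cols",c.min(),c.max(),"j~",np.interp(-m,-np.array(us),js).round(1))
where(); lv()
E
python3 lv.py; for i in 1 2; do python3 -m jog '[0.5,0,0,0,0,0, 0.5,0,0,0,0,0]' >/dev/null; python3 lv.py;  done
```

```text
slot xyz mm -14.95 0.26 162.15 yaw err deg 0.01 F slot 0.42 0.61 0.1 t 21.32
knob cols 332 339 j~ 30.7
slot xyz mm -14.52 0.26 162.15 yaw err deg 0.01 F slot -0.83 -0.43 -0.35 t 21.62
knob cols 332 339 j~ 30.7
slot xyz mm -13.96 0.14 162.2 yaw err deg 0.01 F slot 0.33 -0.16 0.2 t 21.93
knob cols 331 338 j~ 34.2
```

The knob jumped ahead while the finger moved only 0.5 mm: third click. Backing off and checking.

```bash
python3 -m jog '[-2,0,0,0,0,0, -6,0,0,0,0,0, -12,0,0,0,0,0, -18,0,0,0,0,0, -22,0,0,0,0,0, -22,0,0,0,0,0, -22,0,-15,0,0,0, -22,0,-40,0,0,0, -22,0,-75,0,0,0, -22,0,-110,0,0,0]'; python3 -m jog '[-25,0,-30,0,0,0, -60,0,-60,0,0,0, -100,0,-90,0,0,0, -140,0,-110,0,0,0, -160,0,-120,0,0,0, -160,0,-120,0,0,0, -160,0,-120,0,0,0]'
python3 - <<'E'
from lv import *
d=get_image("top");cv2.imwrite("pics/top7.png",cv2.resize(d["frame"][205:305,345:445,::-1],None,fx=6,fy=6,interpolation=cv2.INTER_NEAREST))
cv2.imwrite("pics/top7full.png",d["frame"][:,:,::-1])
d=get_image("side");cv2.imwrite("pics/side7.png",cv2.resize(d["frame"][135:215,300:380,::-1],None,fx=7,fy=7,interpolation=cv2.INTER_NEAREST))
E
```

```text
clock: 23.22
position: [0.4823, -0.1234, 0.2742]
ee_rot: [-0.0, 0.98, 0.197, 0.002]
contact_force: [-0.5, 0.6, 0.1]
width: 0.0
clock: 24.1
position: [0.3345, -0.1852, 0.3916]
ee_rot: [-0.001, 0.98, 0.197, 0.002]
contact_force: [-0.3, 0.4, -0.8]
width: 0.0004
slot xyz mm -196.44 0.23 391.62 yaw err deg 0.02 F slot -0.1 0.52 -0.79 t 24.1
knob cols 331 337 j~ 35.9
```

View pics/top7.png

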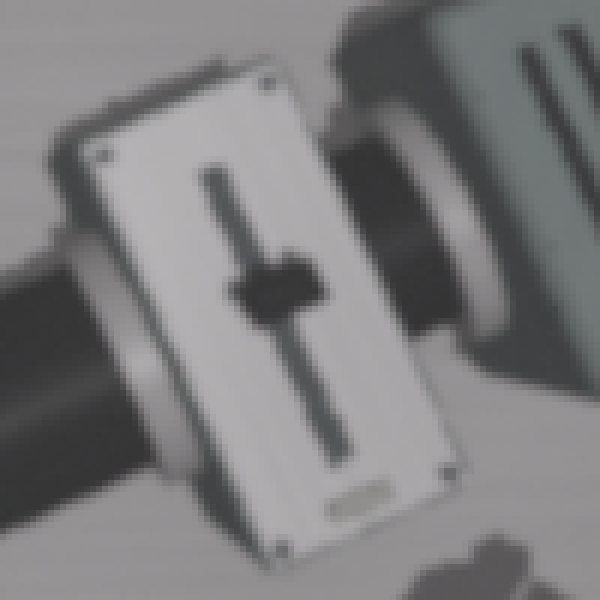

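View pics/side7.png

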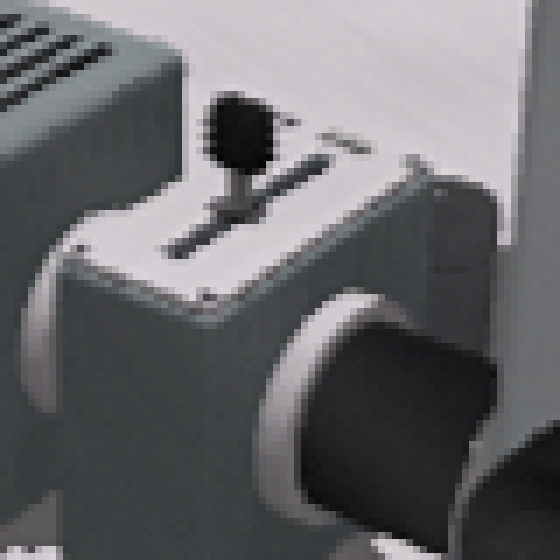

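View pics/top7full.png

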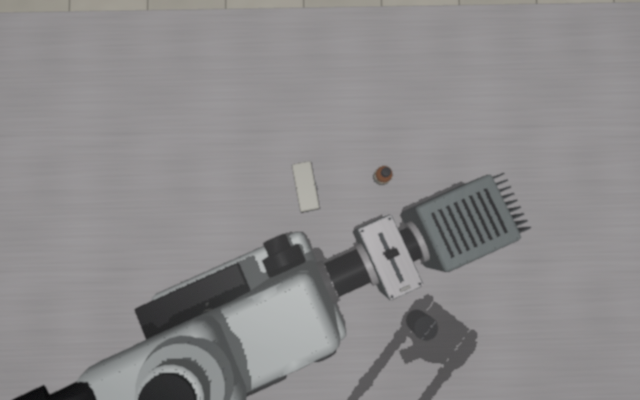

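The lever in the top crop moved from (300,337) to (278,290). That's about 12 mm from the second click, so it's at 36 mm. The side view gives 35.9. The bottle, slide box and canister haven't moved, and the arm is clear.

```bash
python3 -m jog '[0,0,0,0,0,0, 0,0,0,0,0,0]' && python3 -c "
from lv import *
d=get_image('top')
for uv in [(300,337),(278,290)]:
    p=onz(d,(345+uv[0]/6-.5,205+uv[1]/6-.5),.15)[:2]-M; print((p@U*1e3+30).round(1))
print(sign_off())"
```

```text
clock: 24.5
position: [0.3344, -0.1854, 0.3912]
ee_rot: [-0.001, 0.98, 0.198, 0.001]
contact_force: [-0.1, 0.3, -0.2]
width: 0.0003
slot xyz mm -196.66 0.19 391.21 yaw err deg 0.05 F slot 0.04 0.36 -0.22 t 24.5
knob cols 331 337 j~ 35.9
24.7
36.7
the job is handed in; nothing more can be done
None
```

The lever is resting in the third click, and I handed the job in at about 24.6 s of the 72 s allowed.

- **Closing:** the lever started in the second click. With the fingers shut, I pushed it back through two clicks onto the closed stop. The stop was stiff at about 13 N, the highest force I read on the lever, and I held it there for about 0.4 s.
- **Opening:** I moved the fingers over to the robot's side and pushed the other way in small steps. I felt the first and second clicks. On the third, the lever snapped ahead while the finger had reached only about the 32 mm position. I then backed off without touching it again.
- **Last checks:**
  - **Lever position:** 35.9 mm from the side camera and 36.7 mm from the top camera. The allowed range is 33.5 to 38.5 mm. The two differ by about 0.8 mm, which is within pixel accuracy.
  - **Third snap:** it came about 2 mm later than the half-way point in the description. I took this for friction.
  - **Clearance:** the arm finished about 0.2 m away with no force on the tool. The bottle, slide box and canister looked unmoved in the top view.

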